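# Open the shelf stop and push the second jar into the row

## Robot

A 6-joint arm with a two-finger parallel gripper is mounted at the origin on the work surface. World frame = base frame: x ahead of the robot, y to its left, z up, the work surface at z = 0. Lengths are in m, angles in rad, forces in N, time in s.
With the tool pointing down it reaches from about 0.35 to 0.775 m from the base axis. Payload 5.5 kg.
Tool frame: the origin (TCP) lies at the very end of the fingers, on their centre line; the grasp point (between the pads) lies 19 mm behind it; z points along the fingers, y is the line along which they close (so a half turn about z gives the same grasp; the last joint's range is limited). The gripper opens to 85 mm and grips with 20 to 120 N. Pads are 22 mm wide; open, the fingers measure 114 mm over their backs; the gripper's body (76 mm by 85 mm) begins 54 mm behind the grasp point. The pads swing forward as they close: fully open they stand 13 mm farther back than shut.
Start: joints at [-1.333, 0.313, 0.046, 1.304, 0, 1.431], TCP at [0.212, -0.534, 0.231] pointing down, gripper open.
Joint ranges: [-2.76, 2.76], [-0.86, 1.69], [-1.03, 1.26], [-2.2, 2.34], [-1.47, 1.5], [-3.14, 3.14]. Speed limits (rad/s): [2.57, 2.57, 3.14, 3.14, 3.14, 3.14].

## Interface

Orientations are given as a unit quaternion [w, x, y, z].
In Python, from workcell import env, cams, ticket, spotter gives the robot as it stands.
- The arm moves only by the tool jog_arm, never from a script. Its argument "increments" is a list that holds one entry, the list of rows, each a list of 7 numbers: the shift along the tool's x, y, z in units of 0.25 m (1.0 is 0.25 m), then the turn, a rotation vector about the tool's x, y, z in units of 180 degrees (1.0 is 180 degrees), then the closure in counts, from 0 (fully open) to 255 (shut). A call has 1 to 20 rows; each row shifts and turns the commanded pose from where the row before left it, along the tool's axes as they then stand; what a row does not reach is not made up. A row lasts 1/10 s, in which the tool goes at most 50 mm and 8.59 degrees, less where a joint would pass 70% of its speed; a pose out of reach is approached as far as the arm can. A call with a number of a shift or a turn outside -1 to 1 is refused whole. A call with a gripper value outside its range is refused whole. The fingers move at their own pace and stop on an object; "force" is the grip in N (left out, the last holds). Time passes only in rows, so rows that do not move let the fingers close. It gives the time, the measured TCP pose, the force, the opening and the grip force at its end, in the units of the state.
- env.get_state(): the state, without advancing time (a new reading comes with each control period).
- cams.read_camera(name): name is "scene" or "top"; returns a dict with "pixels" (400x640x3 uint8, red, green, blue), "fx", "fy", "cx", "cy" (pixels), "k1" (the pictures are not rectified: a ray, as slopes to the right and down, at radius r is drawn at 1 + k1 r^2 times it, then the intrinsics apply), "xyz" and "attitude" of the camera in the world. Camera axes: x right, y down, z forward; pixel columns grow to the right and rows downward; lengths in m; the calibration is good to about 2 mm. A picture is of the moment at which its call begins. There is no depth.
- ticket.hand_in(): hands the job in; it is judged then, once.
Trained networks look in the newest picture that a camera, given by its name, has taken for a name from the list of things; names that differ only in an ending like _2 or _b are one class to them, and where a whole thing is asked for, a point or a joint stands for the part that bears it (a point fixed in the world has none). Each returns a list of dicts, best first, with "conf" (0 to 1); they miss things now and then, are a little off and sometimes report something else, mostly with a low value. They report only what shows in the picture. A call takes as long as a camera call. They do not tell look-alikes from the thing itself.
- spotter.find_in(target, camera): "uv" ([column, row] in pixels, amid what is visible of it).
- spotter.cut_out(target, camera): "region" (400x640 bool, what is visible of it) and "uv" ([column, row] in pixels, amid what is visible of it).
- spotter.landmark_of(target, camera): "uv" ([column, row] in pixels: a listed point, or the origin of a listed thing).
The state is a dict: "clock": time; "joint_pos": joint angles; "qvel": joint speeds; "tau": joint torques, N m; "tcp_pos": TCP position; "orientation": TCP orientation; "wrist_force": force on the tool from outside, world axes, zero at the start; "ft_torque": the same for the moment, N m; "finger_gap": finger opening in m; "grip_force": force on a finger pad.
Only numpy, scipy, OpenCV 4.12 (cv2) and the standard library are available. Lean on these libraries where they do the work, as an engineer would, in place of code of your own. Each camera call takes 0.05 s, during which the arm holds its last target. There are 200 camera calls.

## Task

Make room for the second amber jar in the shelf stop on the almirah top: press the red release button down and, keeping it pressed, push the sliding jaw back along its bar until it is fully home against the end foot, then let go. Then push the amber jar that stands in front straight in beside the other one, all the way to the bar, so that both jars stand upright between the two jaws. Only press and push: lift nothing, and leave the other kitchen things where they are.

Things in the scene. Friction and masses are not known exactly. Their poses are not given: they have to be found in the camera images.
- rack: the shelf stop's fixed part: a steel bar on two blue feet screwed to the almirah top, like a bar clamp lying behind the jars. Origin on the top; +y runs along the bar from the fixed jaw to the far end foot, +x from the jars to the bar behind them (away from the robot). Bar: front face at x = 35 mm, centre line x = 41 mm, z 18 to 38 mm, with 4 mm saw teeth of 8 mm pitch below. Cannot be moved.
- fixed_face (a point): centre of the fixed jaw's face, at rack (0, -140 mm), 45 mm up; the jaw is an upright blue plate 85 mm high, rack x from -35 to 60 mm
- end_foot (a point): top of the far end foot at rack (41, 121 mm), 50 mm up; the foot spans y 112 to 130 mm, x 21 to 61 mm. The carriage comes against it when the sliding jaw is fully home.
- stop (a joint): blue sliding jaw on the bar, m along rack +y. 0: face at rack y = -64 mm (jaws 76 mm apart); 0.094: fully home, face at y = +30 mm (jaws 170 mm apart). Starts between 0 and 0.020. With the button up the teeth let it go back at most 8 mm; with the button down it slides against about 3 N of friction and stays where it is left. Toward the fixed jaw it ratchets freely.
- stop_face (a point): centre of the sliding jaw's front face, 45 mm up, at rack x = 0; moves with the jaw. The plate is 4 mm thick, 85 mm high, rack x from -35 to 59 mm. Behind it on the bar's centre line trails a carriage 45 mm wide: bridge 57 mm high 4 to 20 mm past the face, cheeks beside the button 54 mm high, red button 22 to 66 mm past, thumb rest 68 to 82 mm past.
- thumb_rest (a point): middle of the top edge of the blue thumb rest behind the button, 80 mm up, 75 mm past the jaw's face on the bar's centre line; it is part of the sliding jaw, and a fingertip on the button pushes the jaw back against its face, which is 68 mm past the jaw's face
- release (a joint): red release button in the carriage, m pressed straight down, 0 (up) to 0.010 (bottomed). From about 0.0045 the catch is clear of the teeth and the jaw is free. Spring: about 3 N to start, 6.5 N fully down; it rises again when let go. At rest it may stand up to 4 mm low where the catch rests on the slope of a tooth.
- release_top (a point): centre of the red button's top, which is 33 mm across the bar by 44 mm along it; 66 mm above the almirah top when up; moves with the jaw and the button
- jar_a: amber plastic jar with a white cap, 66 mm diameter, 90 mm high, about 0.3 kg; origin at the centre of its underside. It already stands in the row, next to the fixed jaw.
- jar_b: the second amber jar, same size and weight, 33 mm radius; origin at the centre of its underside. It stands in front of the shelf stop, on the robot's side (rack x -115 to -95 mm, y -40 to 0 mm). Against the bar its centre is at rack x = +2 mm; the free place with the jaw home lies between y = -70 and +30 mm.
- mortar: small steel mortar, 84 mm across the rim, 62 mm high, origin under its centre; stands at one end in front of the shelf stop; leave alone
- tumbler: steel tumbler, 68 mm across the rim, 88 mm high, origin under its centre; stands at the other end in front of the shelf stop (mortar and tumbler may be swapped); leave alone
- pestle: steel pestle lying on the almirah top, 150 mm long, 34 mm thick at the head, origin under its middle; leave alone
- spatula: wooden spatula lying behind the shelf stop, 280 mm long, origin under its middle; leave alone
- pot_lid: steel pot lid with a copper bottom lying flat, 196 mm diameter, 55 mm high with its black knob, origin under its centre; leave alone
- tin: round steel tin with a lid, 99 mm diameter, 92 mm high, origin under its centre; leave alone
Things that resemble listed ones, but are neither listed nor needed, are in the scene too. What is shaped like the jar_a but brown or pink is not meant.

How it is judged:
On the way, in this order (a step that is already met when the one before it is completed fails the run):
1. a finger presses the release button down while the jaw still stands where it was (value of joint release above 0.0045 m and contact force between the fingers and release above 1 N and distance of stop_face from where it was at the start of the episode below 0.02 m), for 0.05 s.
2. the sliding jaw is pushed fully home against the end foot (within 8 mm) (value of joint stop above 0.086 m), for 0.2 s.
3. the second jar is pushed in to the bar, into the opened gap (x of jar_b in the frame of rack above -0.013 m and y of jar_b in the frame of rack between -0.06 and 0.02 m), for 0.1 s.
At the end, for the whole second after the job is handed in: The sliding jaw stands fully home (within 8 mm of the end of its travel) with its button let go; the second jar stands upright on the almirah top in the gap beside the first, against the bar (gap under 15 mm); the first jar still stands upright in the row; everything is at rest (all of step 3 and value of joint stop above 0.086 m and value of joint release below 0.006 m and x of jar_a in the frame of rack above -0.02 m and y of jar_a in the frame of rack below -0.06 m and angle between each of jar_a, jar_b's own z axis and vertical below 0.1 rad and height (world z) of each of jar_a, jar_b below 0.006 m and linear speed of each of jar_a, jar_b below 0.02 m/s); the robot touches nothing.
It fails at once if a jar is lifted or carried (height (world z) of any of jar_a, jar_b above 0.012 m).
It fails at once if a jar is tipped (angle between any of jar_a, jar_b's own z axis and vertical above 0.35 rad).
It fails at once if another kitchen thing is moved by more than 30 mm (distance of any of mortar, tumbler, pestle, spatula, pot_lid, tin from where it was at the start of the episode above 0.03 m).
It also fails if it takes over 54 s, if anything falls off the work surface, if the arm or the gripper's body presses on something with over 40 N, if the wrist force passes 120 N, or if a joint passes its speed limit or range.

## Working session

There is one attempt and no reset: what is moved stays moved. The work goes in short steps, Python scripts to look and compute and a tool call to move; the robot and the scene stay as the last step left them, time stands still between calls to the robot, and variables do not carry over. Pictures are saved under pics/ and viewed, at most 10 in all, crops included, and the job is handed in when it is done.

Besides the shell and the picture viewer there is one more tool, called after "Request:" in YAML: its name, and indented under it one key for each argument. jog_arm: Moves the arm, as the interface text tells. Shifts and turns lie within -1 to 1; 1 stands for 0.25 m of shift or 180 degrees of turn. Its arguments: {"type":"object","properties":{"increments":{"type":"array"},"force":{"type":"number"}},"required":["increments"]}

```bash
mkdir -p pics
cat > h.py <<'E'
import numpy as np, cv2
from scipy.spatial.transform import Rotation as R
from workcell import env, cams, ticket, spotter
def Rm(a):
    a=np.array(a,float)
    return a if a.shape==(3,3) else R.from_quat(np.r_[a[1:],a[0]]).as_matrix()
def ray(c,uv):
    K=np.array([[c['fx'],0,c['cx']],[0,c['fy'],c['cy']],[0,0,1]])
    # distortion 1+k1 r^2 on slopes = OpenCV k1
    p=cv2.undistortPoints(np.array([[uv]],float),K,np.array([c['k1'],0,0,0.]))[0,0]
    return np.array(c['xyz']),Rm(c['attitude'])@np.r_[p,1]
def at_z(c,uv,z):
    o,d=ray(c,uv); return o+d*(z-o[2])/d[2]
def proj(c,P):
    q=Rm(c['attitude']).T@(np.array(P)-np.array(c['xyz'])); p=q[:2]/q[2]
    p=p*(1+c['k1']*(p@p)); return np.array([c['fx']*p[0]+c['cx'],c['fy']*p[1]+c['cy']])
def shot(name,file=None):
    c=cams.read_camera(name)
    if file: cv2.imwrite('pics/'+file,c['pixels'][:,:,::-1])
    return c
E
python3 - <<'E'
from h import *
for n in ('scene','top'):
    c=shot(n,n+'0.png'); print(n,c['xyz'],np.round(Rm(c['attitude']),2).tolist(),c['fx'],c['k1'])
    for t,z in [('fixed_face',.045),('end_foot',.05),('stop_face',.045),('thumb_rest',.08),('release_top',.066),('jar_a',0),('jar_b',0),('mortar',0),('tumbler',0),('pestle',0),('spatula',0),('pot_lid',0),('tin',0)]:
        for r in spotter.landmark_of(t,n)[:4]:
            print(t,np.round(r['uv']),round(r['conf'],2),np.round(at_z(c,r['uv'],z),3))
s=env.get_state(); print(s['tcp_pos'],s['orientation'],s['wrist_force'])
E
```

```text
scene [ 1.42449649 -0.75533017  0.87010903] [[0.66, 0.43, -0.61], [0.75, -0.38, 0.54], [-0.0, -0.82, -0.58]] 406.64579938740104 -0.004261526483904274
fixed_face [279. 217.] 0.68 [ 0.547 -0.168  0.045]
fixed_face [304. 206.] 0.56 [ 0.554 -0.071  0.045]
end_foot [344. 193.] 0.89 [0.593 0.083 0.05 ]
stop_face [303. 207.] 0.83 [ 0.556 -0.074  0.045]
thumb_rest [325. 197.] 0.92 [ 0.6   -0.013  0.08 ]
release_top [322. 201.] 0.68 [ 0.595 -0.024  0.066]
release_top [343. 248.] 0.62 [ 0.808 -0.129  0.066]
release_top [345. 195.] 0.44 [0.619 0.061 0.066]
release_top [196. 274.] 0.17 [ 0.621 -0.501  0.066]
jar_a [286. 225.] 0.87 [ 0.55  -0.144  0.   ]
jar_a [346. 246.] 0.68 [ 0.757 -0.066  0.   ]
jar_a [249. 200.] 0.66 [ 0.344 -0.157  0.   ]
jar_a [289. 201.] 0.6 [ 0.447 -0.053  0.   ]
jar_b [286. 225.] 0.87 [ 0.55  -0.144  0.   ]
jar_b [346. 246.] 0.68 [ 0.757 -0.066  0.   ]
jar_b [249. 200.] 0.66 [ 0.344 -0.157  0.   ]
jar_b [289. 201.] 0.6 [ 0.447 -0.053  0.   ]
mortar [252. 228.] 0.77 [ 0.487 -0.238  0.   ]
tumbler [325. 185.] 0.89 [0.454 0.116 0.   ]
pestle [175. 245.] 0.78 [ 0.394 -0.469
[... 755 characters left out ...]
.039  0.   ]
jar_b [377. 276.] 0.93 [ 0.348 -0.156  0.   ]
jar_b [368. 209.] 0.91 [ 0.548 -0.135  0.   ]
jar_b [429. 198.] 0.79 [ 0.58  -0.326  0.   ]
mortar [401. 230.] 0.72 [ 0.483 -0.234  0.   ]
mortar [338. 241.] 0.32 [ 0.451 -0.043  0.   ]
tumbler [289. 240.] 0.82 [0.456 0.106 0.   ]
pestle [480. 263.] 0.76 [ 0.381 -0.462  0.   ]
spatula [346. 142.] 0.78 [ 0.764 -0.075  0.   ]
spatula [334. 191.] 0.42 [ 0.605 -0.033  0.   ]
pot_lid [177. 219.] 0.96 [0.529 0.454 0.   ]
tin [480. 197.] 0.64 [ 0.577 -0.478  0.   ]
tin [292. 195.] 0.61 [0.595 0.099 0.   ]
[ 0.21210165 -0.53448187  0.23132096] [4.13328789e-05 9.82210099e-01 1.87785305e-01 2.31153126e-06] [-0.29883495 -0.26813817 -0.35526272]
```

Run:
```python
import cv2,numpy as np
a=cv2.imread('pics/scene0.png')[150:290,220:400]; b=cv2.imread('pics/top0.png')[130:300,250:450]
a=cv2.resize(a,(386,300),interpolation=2); b=cv2.resize(b,(706,600),interpolation=2)
cv2.imwrite('pics/c1.png',b); cv2.imwrite('pics/c2.png',cv2.resize(cv2.imread('pics/scene0.png')[150:290,220:400],(771,600),interpolation=2))
```

```text
(no output)
```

View pics/c1.png

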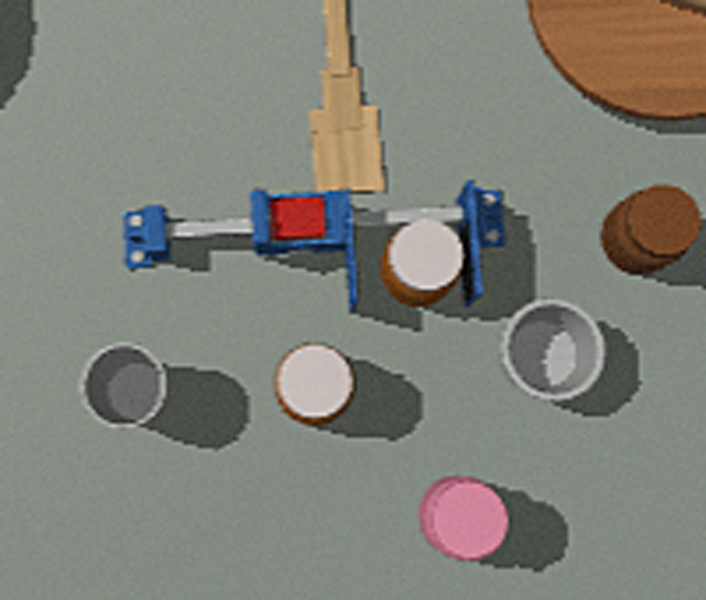

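View pics/c2.png

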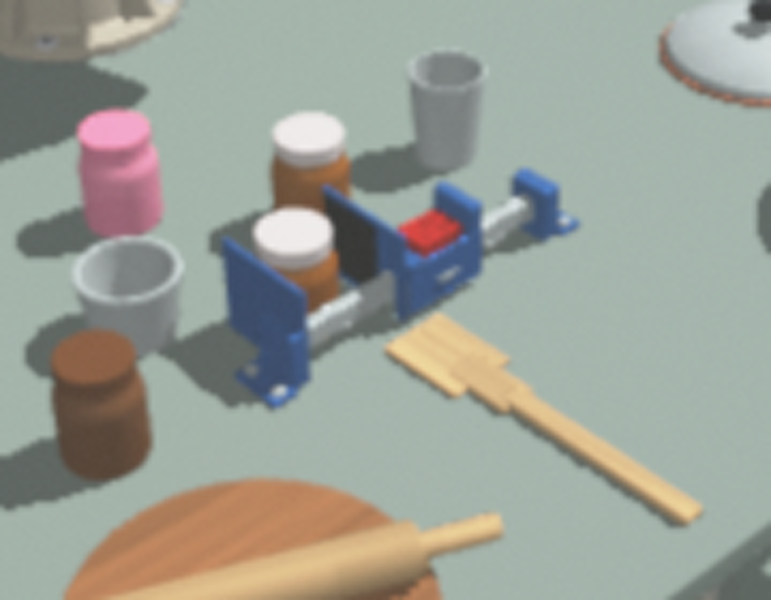

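jar_b: amber with white cap at top (339,238), standing in front between tumbler and mortar. Pink (381,276) and brown (436,193) are look-alikes; the amber one at (370,203), in the rack, is jar_a. Both crops confirm this. Now I'll fit the rack pose.

```bash
cat > fit.py <<'E'
from h import *
from scipy.optimize import least_squares
C={n:cams.read_camera(n) for n in ('scene','top')}
obs=[]
for n,c in C.items():
    for t,g in [('fixed_face',(.0,-.14,.045)),('end_foot',(.041,.121,.05)),('stop_face',(0,-.064,.045)),('thumb_rest',(.041,.011,.08))]:
        for r in spotter.landmark_of(t,n)[:1]: obs.append((n,g,t in('stop_face','thumb_rest'),r['uv'],t))
    hsv=cv2.cvtColor(c['pixels'],cv2.COLOR_RGB2HSV)
    m=((hsv[...,0]<4)|(hsv[...,0]>176))&(hsv[...,1]>190)&(hsv[...,2]>90)
    k,l,s,ce=cv2.connectedComponentsWithStats(m.astype(np.uint8)); i=1+np.argmax(s[1:,4]); print(n,'red',s[i],ce[i])
    if n=='top': obs.append((n,(.041,-.02,.064),True,ce[i],'red'))
bar=[((299.6,195.2)),((380.3,190.1))]
def P(p,g,mv):
    x,y=g[0],g[1]+(p[3] if mv else 0)
    return [p[0]+np.cos(p[2])*x-np.sin(p[2])*y,p[1]+np.sin(p[2])*x+np.cos(p[2])*y,g[2]]
f=lambda p:np.concatenate([proj(C[n],P(p,g,mv))-uv for n,g,mv,uv,_ in obs])
r=least_squares(f,[.555,-.03,0,.01],loss='soft_l1',f_scale=1.)
print('rack',np.round(r.x,4),'yaw deg',np.degrees(r.x[2]))
for o,e in zip(obs,f(r.x).reshape(-1,2)): print(o[0],o[4],np.round(e,1))
for n in C:
    for z in (0,):
        for q in spotter.landmark_of('jar_b',n)[:4]:
            w=at_z(C[n],q['uv'],z)[:2]-r.x[:2]; c_,s_=np.cos(r.x[2]),np.sin(r.x[2])
            print(n,'jar rack',np.round([c_*w[0]+s_*w[1],-s_*w[0]+c_*w[1]],4))
for b in bar: print('bar',at_z(C['top'],b,.038))
E
python3 fit.py
```

```text
Traceback (most recent call last):
  File "fit.py", line 10, in <module>
    k,l,s,ce=cv2.connectedComponentsWithStats(m.astype(np.uint8)); i=1+np.argmax(s[1:,4]); print(n,'red',s[i],ce[i])
                                                                       ~~~~~~~~~^^^^^^^^^
ValueError: attempt to get argmax of an empty sequence
```

```bash
sed -i 's/>190)&/>150)\&/; s/<4)|/<6)|/; s/>176/>174/' fit.py; python3 fit.py
```

```text
scene red [314 200  13   8  64] [320.171875 203.4375  ]
top red [327 186  15  12 163] [334.         191.12883436]
rack [ 0.5543 -0.0375  0.0165  0.0198] yaw deg 0.9472654656707001
scene fixed_face [0.5 1.9]
scene end_foot [ 0.9 -2.7]
scene stop_face [-1.2  1.1]
scene thumb_rest [0.6 1.6]
top fixed_face [-0.2  6.2]
top end_foot [3.5 1.2]
top stop_face [-0.7  0.1]
top thumb_rest [-2.2 -0.1]
top red [ 1.2 -0.6]
scene jar rack [-0.0126 -0.0902]
scene jar rack [-0.212  -0.1114]
scene jar rack [-0.0997 -0.013 ]
scene jar rack [ 0.016  -0.2853]
top jar rack [-0.1035  0.0021]
top jar rack [-0.0041 -0.0942]
top jar rack [ 0.0188 -0.2813]
bar [0.58813677 0.07010156 0.038     ]
bar [ 0.5987945  -0.17224853  0.038     ]
```

Request:
jog_arm:
  increments:
    - [[0,0,0,0,0,-0.0434,255],[0,0,0,0,0,-0.0434,255],[0,0,0,0,0,-0.0434,255],[0,0,0,0,0,-0.0434,255],[0,0,0,0,0,-0.0434,255],[0,0,0,0,0,-0.0434,255],[0,0,0,0,0,-0.0434,255],[0,0,0,0,0,-0.0434,255],[0,0,0,0,0,-0.0434,255],[0,0,0,0,0,0,255]]

```text
clock: 3.3
tcp_pos: [0.2121, -0.5345, 0.2313]
orientation: [0.0, 0.695, 0.719, -0.0]
wrist_force: [-0.3, -0.5, -0.1]
finger_gap: 0.0001
grip_force: 0.0
```

Request:
jog_arm:
  increments:
    - [[0.109,0.089,0.022,0,0,0,255],[0.109,0.089,0.022,0,0,0,255],[0.109,0.089,0.022,0,0,0,255],[0.109,0.089,0.022,0,0,0,255],[0.109,0.089,0.022,0,0,0,255],[0.109,0.089,0.022,0,0,0,255],[0.109,0.089,0.022,0,0,0,255],[0.109,0.089,0.022,0,0,0,255],[0.109,0.089,0.022,0,0,0,255],[0.109,0.089,0.022,0,0,0,255],[0.109,0.089,0.022,0,0,0,255],[0.109,0.089,0.022,0,0,0,255],[0.109,0.089,0.022,0,0,0,255],[0.109,0.089,0.022,0,0,0,255],[0.109,0.089,0.022,0,0,0,255],[0.109,0.089,0.022,0,0,0,255],[0.109,0.089,0.022,0,0,0,255],[0.109,0.089,0.022,0,0,0,255],[0,0,0,0,0,0,255]]

```text
clock: 5.2
tcp_pos: [0.5973, -0.0274, 0.1313]
orientation: [-0.0, 0.695, 0.719, 0.0]
wrist_force: [-0.2, 0.2, 0.4]
finger_gap: -0.0
grip_force: 0.0
```

Run:
```python
from h import *
s=env.get_state(); print(s['clock'],np.round(s['tcp_pos'],4),np.round(Rm(s['orientation']),3).tolist(),s['wrist_force'],s['finger_gap'])
c=shot('scene','scene1.png'); print(proj(c,s['tcp_pos']), proj(c,np.r_[s['tcp_pos'][:2],.064]))
cv2.imwrite('pics/c3.png',cv2.resize(c['pixels'][140:270,230:400,::-1],(784,600),interpolation=2))
```

```text
5.2 [ 0.5973 -0.0274  0.1313] [[-0.035, 0.999, 0.0], [0.999, 0.035, 0.001], [0.001, 0.0, -1.0]] [-0.24592732  0.20266105  0.37724002] -2.33459204277001e-05
[321.65737998 185.84111243] [321.66370092 202.49005019]
```

View pics/c3.png

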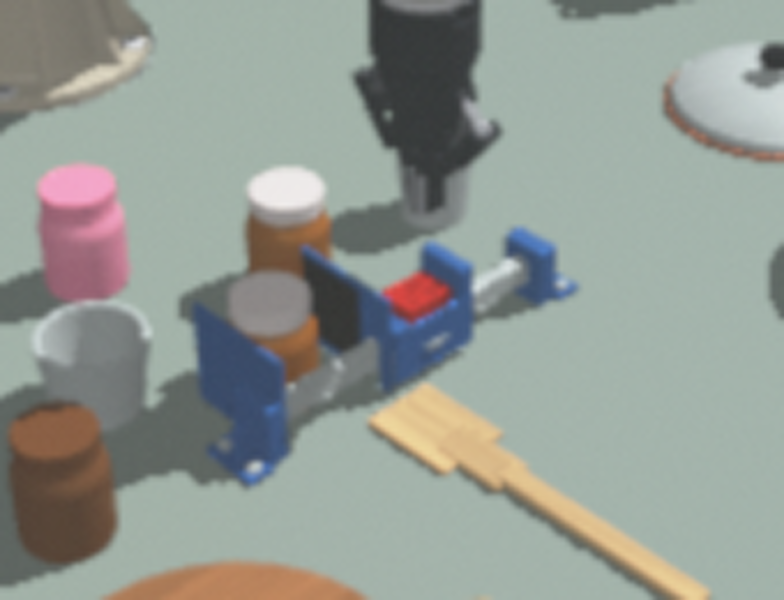

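The tip projects onto the red button at crop (423,288), against a button centre of (419,294). It sits slightly toward the thumb rest, as I want. Pressing now.

Request:
jog_arm:
  increments:
    - [[0,0,0.05,0,0,0,255],[0,0,0.05,0,0,0,255],[0,0,0.05,0,0,0,255],[0,0,0.05,0,0,0,255],[0,0,0.04,0,0,0,255],[0,0,0.014,0,0,0,255],[0,0,0.014,0,0,0,255],[0,0,0.014,0,0,0,255],[0,0,0.014,0,0,0,255],[0,0,0,0,0,0,255],[0,0,0,0,0,0,255]]

```text
clock: 6.35
tcp_pos: [0.5957, -0.0307, 0.0589]
orientation: [0.0, 0.695, 0.719, 0.0]
wrist_force: [-2.9, -0.2, 5.2]
finger_gap: 0.0002
grip_force: 2.5
```

Request:
jog_arm:
  increments:
    - [[0,0,0.006,0,0,0,255],[0.012,0,0,0,0,0,255],[0.012,0,0,0,0,0,255],[0.016,0,0,0,0,0,255],[0.02,0,0,0,0,0,255],[0.024,0,0,0,0,0,255],[0.024,0,0,0,0,0,255],[0.024,0,0,0,0,0,255],[0.024,0,0,0,0,0,255],[0.024,0,0,0,0,0,255],[0,0,0,0,0,0,255]]

```text
clock: 7.45
tcp_pos: [0.594, 0.0145, 0.0575]
orientation: [0.0, 0.695, 0.719, -0.0]
wrist_force: [-2.7, -0.6, 5.6]
finger_gap: -0.0002
grip_force: 2.7
```

Run:
```python
from h import *
c=shot('scene','scene2.png')
cv2.imwrite('pics/c4.png',cv2.resize(c['pixels'][140:270,230:400,::-1],(784,600),interpolation=2))
```

```text
(no output)
```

View pics/c4.png

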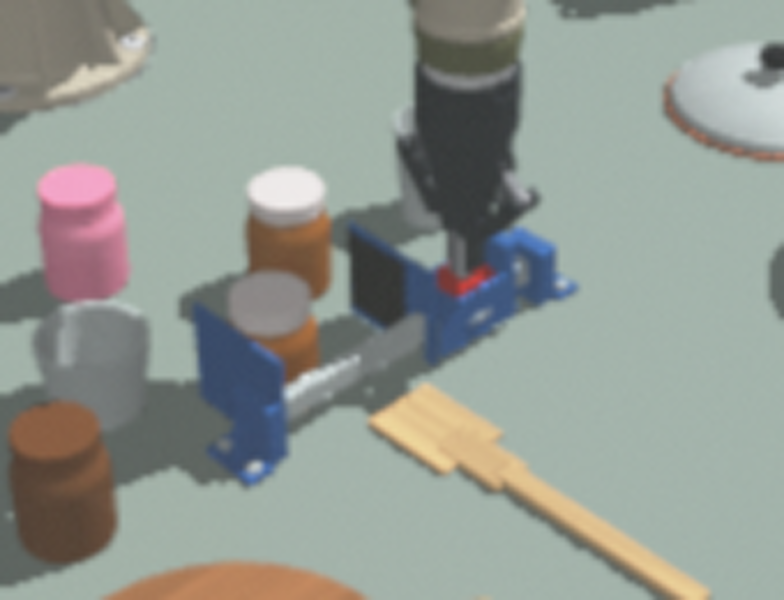

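The jaw follows with the button down; the thumb rest at crop (510,250) is nearing the end foot at (540,265).

Request:
jog_arm:
  increments:
    - [[0.024,0,0,0,0,0,255],[0.024,0,0,0,0,0,255],[0.024,0,0,0,0,0,255],[0.016,0,0,0,0,0,255],[0.012,0,0,0,0,0,255],[0,0,0,0,0,0,255]]

```text
clock: 8.1
tcp_pos: [0.5935, 0.0391, 0.0576]
orientation: [0.001, 0.695, 0.719, -0.0]
wrist_force: [-2.8, -1.3, 5.1]
finger_gap: 0.0001
grip_force: 2.7
```

Request:
jog_arm:
  increments:
    - [[0.012,0,0,0,0,0,255],[0.012,0,0,0,0,0,255],[0.008,0,0,0,0,0,255],[0,0,0,0,0,0,255]]

```text
clock: 8.5
tcp_pos: [0.5939, 0.0466, 0.0578]
orientation: [0.001, 0.695, 0.719, -0.0]
wrist_force: [-1.4, -3.3, 5.4]
finger_gap: 0.0001
grip_force: 2.7
```

Request:
jog_arm:
  increments:
    - [[0.012,0,0,0,0,0,255],[0.012,0,0,0,0,0,255],[0.012,0,0,0,0,0,255],[0,0,0,0,0,0,255]]

```text
clock: 8.9
tcp_pos: [0.5944, 0.0534, 0.0581]
orientation: [0.003, 0.696, 0.718, -0.001]
wrist_force: [-1.6, -10.8, 5.1]
finger_gap: -0.0
grip_force: 6.6
```

Request:
jog_arm:
  increments:
    - [[0.012,0,0,0,0,0,255],[0.012,0,0,0,0,0,255],[0,0,0,0,0,0,255]]

```text
clock: 9.2
tcp_pos: [0.5944, 0.0535, 0.0582]
orientation: [0.007, 0.697, 0.717, -0.005]
wrist_force: [-1.0, -29.2, 5.3]
finger_gap: 0.0003
grip_force: 16.9
```

Home: the tip stalls at 29 N. Unload, lift, turn the tool 90°, then measure.

Request:
jog_arm:
  increments:
    - [[-0.016,0,0,0,0,0,255],[0,0,-0.06,0,0,0,255],[0,0,-0.12,0,0,0,255],[0,0,-0.12,0,0,0,255],[0,0,-0.12,0,0,0,255],[0,-0.16,-0.08,0,0,0,255],[0,-0.16,0,0,0,0,255],[0,-0.16,0,0,0,0,255],[0,-0.16,0,0,0,0,255],[-0.05,-0.16,0,0,0,0,255],[-0.1,-0.07,0,0,0,0,255],[-0.1,0,0,0,0,0,255],[-0.1,0,0,0,0,0,255],[0,0,0,0,0,0,255]]

```text
clock: 10.6
tcp_pos: [0.3791, -0.0386, 0.1823]
orientation: [0.001, 0.696, 0.718, 0.0]
wrist_force: [0.2, 0.3, -0.3]
finger_gap: 0.0
grip_force: 0.0
```

Request:
jog_arm:
  increments:
    - [[0,0,0,0,0,-0.0455,150],[0,0,0,0,0,-0.0455,150],[0,0,0,0,0,-0.0455,150],[0,0,0,0,0,-0.0455,150],[0,0,0,0,0,-0.0455,150],[0,0,0,0,0,-0.0455,150],[0,0,0,0,0,-0.0455,150],[0,0,0,0,0,-0.0455,150],[0,0,0,0,0,-0.0455,150],[0,0,0,0,0,-0.0455,150],[0,0,0,0,0,-0.0455,150],[0,0,0,0,0,0,150]]

```text
clock: 11.8
tcp_pos: [0.3785, -0.0359, 0.1818]
orientation: [0.0, -0.018, 1.0, 0.0]
wrist_force: [0.0, -0.1, 0.1]
finger_gap: 0.0351
grip_force: 0.0
```

```bash
python3 fit.py
python3 - <<'E'
from h import *
s=env.get_state(); print(s['clock'],np.round(s['tcp_pos'],4),np.round(Rm(s['orientation']),3).tolist(),s['wrist_force'],s['finger_gap'])
t=shot('top','top3.png'); c=shot('scene','scene3.png')
for n,cc in (('top',t),('scene',c)):
    for q in spotter.landmark_of('jar_b',n)[:4]: print(n,np.round(q['uv'],1),np.round(at_z(cc,q['uv'],0),4))
a=cv2.resize(t['pixels'][160:290,270:410,::-1],(646,600),interpolation=2)
cv2.imwrite('pics/c5.png',a)
cv2.imwrite('pics/c6.png',cv2.resize(c['pixels'][140:270,230:400,::-1],(784,600),interpolation=2))
E
```

```text
scene red [330 191  12   8  57] [335.87719298 194.33333333]
top red [302 187  15  12 157] [308.81528662 192.59235669]
rack [ 0.5537 -0.0303  0.0468  0.0883] yaw deg 2.6840031222912963
scene fixed_face [1.3 1.3]
scene end_foot [-1.4 -2.4]
scene stop_face [-2.7  3.3]
scene thumb_rest [1.5 1.2]
top fixed_face [-0.1  1.9]
top end_foot [ 0.2 -0.6]
top thumb_rest [-1.7  0.5]
top red [ 0.2 -0.3]
scene jar rack [ 0.0137 -0.2917]
scene jar rack [-0.2138 -0.1118]
scene jar rack [-0.091  -0.0267]
scene jar rack [-0.0037 -0.1068]
top jar rack [-0.0033 -0.0973]
top jar rack [-0.0976 -0.0045]
top jar rack [-0.2241 -0.1198]
top jar rack [ 0.0119 -0.2953]
bar [0.58813677 0.07010156 0.038     ]
bar [ 0.5987945  -0.17224853  0.038     ]
12.4 [ 0.3782 -0.0366  0.1818] [[-0.999, -0.035, 0.0], [-0.035, 0.999, -0.0], [-0.0, -0.0, -1.0]] [-0.13068636 -0.46077696  0.19113936] 0.03510266454246649
top [368.2 206.6] [ 0.5551 -0.1378  0.    ]
top [379.6 277.3] [ 0.3427 -0.1637  0.    ]
top [429.2 198.7] [ 0.576  -0.3254  0.    ]
top [334.6 237.9] [ 0.461  -0.0325  0.    ]
scene [286.6 223.7] [ 0.5444 -0.1387  0.    ]
scene [290.5 200.8] [ 0.4487 -0.0479  0.    ]
scene [249.2 199.5] [ 0.3423 -0.1565  0.    ]
scene [245.4 253.3] [ 0.5754 -0.3221 -0.    ]
```

View pics/c5.png

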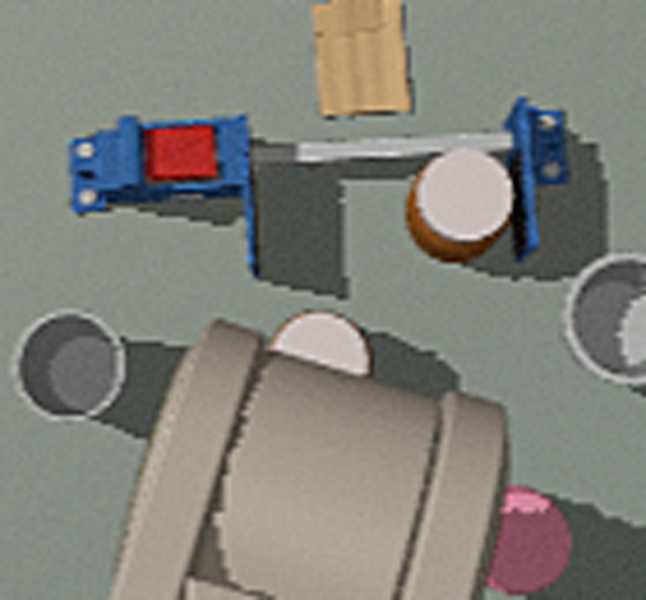

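View pics/c6.png

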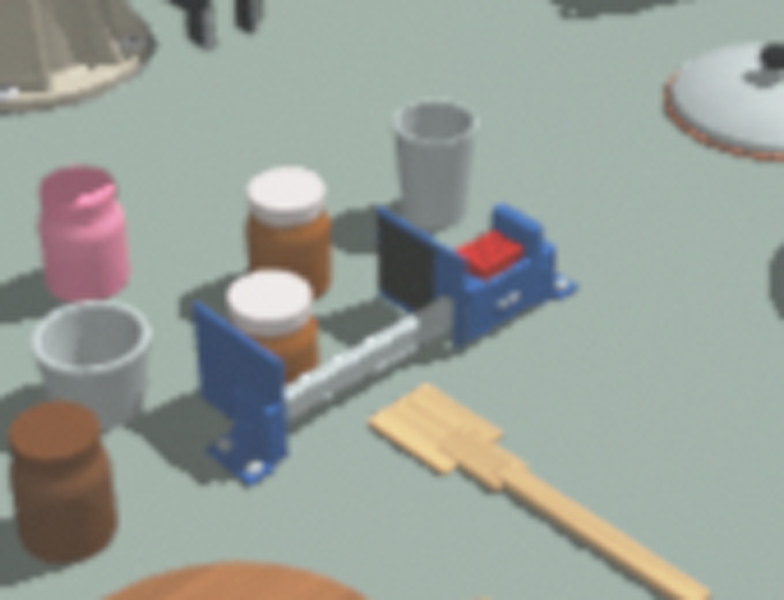

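The jaw sits against the end foot, carriage touching. Cap centres in the top view: jar_b (339.2,237.9), jar_a (370.8,202.3); the jaw front corners are at (325.3,219.6) and (381.6,215.3).

Run:
```python
from h import *
t=cams.read_camera('top'); c=cams.read_camera('scene')
for n,uv,z in [('jb',(339.2,237.9),.09),('ja',(370.8,202.3),.09),('stopcorner',(325.3,219.6),.085),('fixcorner',(381.6,215.3),.085)]: print(n,np.round(at_z(t,uv,z),4))
# scene cap centres
for n,uv in [('jb',(230+287/4.61,140+186/4.61)),('ja',(230+270/4.61,140+290/4.61))]: print('scene',n,np.round(at_z(c,uv,.09),4))
```

```text
jb [ 0.4553 -0.0455  0.09  ]
ja [ 0.5543 -0.1374  0.09  ]
stopcorner [ 0.5079 -0.0073  0.085 ]
fixcorner [ 0.5172 -0.1669  0.085 ]
scene jb [ 0.4568 -0.0413  0.09  ]
scene ja [ 0.5547 -0.1329  0.09  ]
```

Jar_b would end too near the sliding jaw if pushed dead straight, so the target is y≈-0.054. I'll push diagonally with a slightly open two-finger cradle. First, line up and descend.

Request:
jog_arm:
  increments:
    - [[0,-0.016,0,0,0,0,150],[0,-0.016,0.08,0,0,0,150],[0,0,0.1,0,0,0,150],[0,0,0.1,0,0,0,150],[0,0,0.1,0,0,0,150],[0,0,0.1,0,0,0,150],[0,0,0.06,0,0,0,150],[0,0,0.04,0,0,0,150],[-0.04,0,0,0,0,0,150],[-0.04,0,0,0,0,0,150],[-0.02,0,0,0,0,0,150],[0,0,0,0,0,0,150]]

```text
clock: 13.9
tcp_pos: [0.4057, -0.0441, 0.0377]
orientation: [0.001, -0.018, 1.0, -0.0]
wrist_force: [-0.4, 0.0, -0.6]
finger_gap: 0.0352
grip_force: 0.0
```

Request:
jog_arm:
  increments:
    - [[-0.02,0,0,0,0,0,150],[-0.02,0,0,0,0,0,150],[-0.02,-0.003,0,0,0,0,150],[-0.02,-0.003,0,0,0,0,150],[-0.024,-0.003,0,0,0,0,150],[-0.024,-0.004,0,0,0,0,150],[-0.024,-0.004,0,0,0,0,150],[-0.024,-0.004,0,0,0,0,150],[-0.024,-0.004,0,0,0,0,150],[-0.024,-0.004,0,0,0,0,150],[-0.024,-0.004,0,0,0,0,150],[0,0,0,0,0,0,150]]

```text
clock: 15.1
tcp_pos: [0.4673, -0.05, 0.0369]
orientation: [0.001, -0.018, 1.0, -0.0]
wrist_force: [-1.5, 1.1, 0.1]
finger_gap: 0.0351
grip_force: 0.3
```

Run:
```python
from h import *
c=shot('scene','scene4.png')
cv2.imwrite('pics/c7.png',cv2.resize(c['pixels'][140:270,230:400,::-1],(784,600),interpolation=2))
```

```text
(no output)
```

View pics/c7.png

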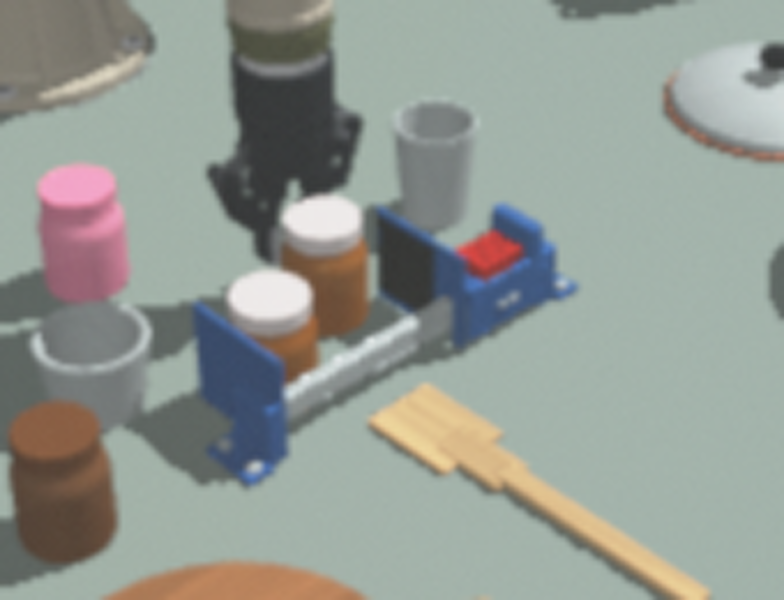

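Jar_b, cap at crop (321,217), is upright and midway in, clear of the jaw and jar_a. Continuing.

Request:
jog_arm:
  increments:
    - [[-0.024,-0.003,0,0,0,0,150],[-0.024,-0.003,0,0,0,0,150],[-0.024,-0.003,0,0,0,0,150],[-0.024,-0.003,0,0,0,0,150],[-0.024,-0.003,0,0,0,0,150],[0,0,0,0,0,0,150]]

```text
clock: 15.75
tcp_pos: [0.4974, -0.0526, 0.0369]
orientation: [0.001, -0.018, 1.0, -0.0]
wrist_force: [-0.1, 0.1, -0.6]
finger_gap: 0.0355
grip_force: 0.1
```

Request:
jog_arm:
  increments:
    - [[-0.012,-0.001,0,0,0,0,150],[-0.012,-0.001,0,0,0,0,150],[-0.012,-0.001,0,0,0,0,150],[0,0,0,0,0,0,150]]

```text
clock: 16.15
tcp_pos: [0.5055, -0.0529, 0.0369]
orientation: [0.0, -0.018, 1.0, -0.0]
wrist_force: [-1.6, -0.1, -0.1]
finger_gap: 0.0352
grip_force: 0.9
```

Run:
```python
from h import *
c=shot('scene','scene5.png'); print(proj(c,(.556,-.053,.09)))
for q in spotter.landmark_of('jar_b','scene')[:4]: print(np.round(q['uv'],1),np.round(at_z(c,q['uv'],0),4))
cv2.imwrite('pics/c8.png',cv2.resize(c['pixels'][140:270,230:400,::-1],(784,600),interpolation=2))
```

```text
[307.76418972 193.73887043]
[287.1 223.7] [ 0.5455 -0.1375  0.    ]
[248.3 198. ] [ 0.3321 -0.1537 -0.    ]
[245.7 251.1] [ 0.5676 -0.316   0.    ]
```

View pics/c8.png

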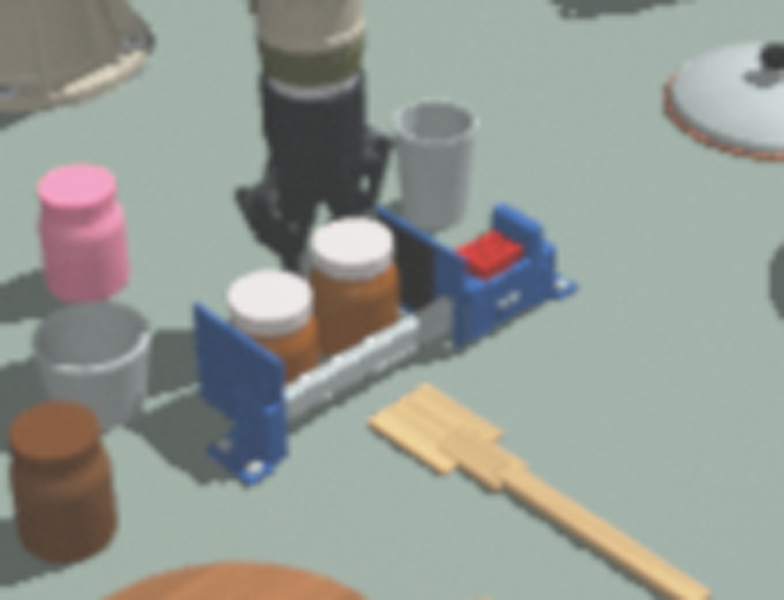

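Cap centre at px (306.4,192), expected (307.8,193.7): about 6 mm to go.

Request:
jog_arm:
  increments:
    - [[-0.012,0,0,0,0,0,150],[-0.012,0,0,0,0,0,150],[-0.012,0,0,0,0,0,150],[0,0,0,0,0,0,150]]

```text
clock: 16.65
tcp_pos: [0.5072, -0.052, 0.0353]
orientation: [-0.006, -0.018, 1.0, -0.0]
wrist_force: [-16.5, -2.2, 7.1]
finger_gap: 0.0352
grip_force: 1.4
```

Request:
jog_arm:
  increments:
    - [[-0.01,0,0,0,0,0,150],[-0.01,0,0,0,0,0,150],[0,0,0,0,0,0,150]]

```text
clock: 16.95
tcp_pos: [0.5069, -0.0518, 0.0349]
orientation: [-0.011, -0.018, 1.0, -0.0]
wrist_force: [-31.1, -6.7, 19.3]
finger_gap: 0.0352
grip_force: 1.6
```

Firm against the bar. Backing straight off.

Request:
jog_arm:
  increments:
    - [[0.02,0,0,0,0,0,150],[0.02,0,0,0,0,0,150],[0.04,0,0,0,0,0,150],[0.08,0,0,0,0,0,150],[0.1,0,0,0,0,0,150],[0.1,0,0,0,0,0,150],[0.1,0,0,0,0,0,150],[0,0,-0.1,0,0,0,150],[0,0,-0.1,0,0,0,150],[0,0,-0.1,0,0,0,150],[0,0,-0.1,0,0,0,150],[0,0,0,0,0,0,150],[0,0,0,0,0,0,150]]

```text
clock: 18.25
tcp_pos: [0.405, -0.0567, 0.1374]
orientation: [0.002, -0.018, 1.0, -0.001]
wrist_force: [-0.2, 0.7, -0.4]
finger_gap: 0.0353
grip_force: 0.0
```

Run:
```python
from h import *
c=shot('scene'); t=shot('top'); s=env.get_state(); print(s['clock'],s['tcp_pos'],s['wrist_force'])
a=cv2.resize(t['pixels'][160:260,270:410,::-1],(400,286),interpolation=2); b=cv2.resize(c['pixels'][160:260,240:380,::-1],(400,286),interpolation=2)
cv2.imwrite('pics/c9.png',cv2.resize(np.hstack([a,b]),(800,286)))
```

```text
18.35 [ 0.40358611 -0.05622789  0.1360509 ] [ 0.53978318 -0.49582023  0.12062368]
```

View pics/c9.png

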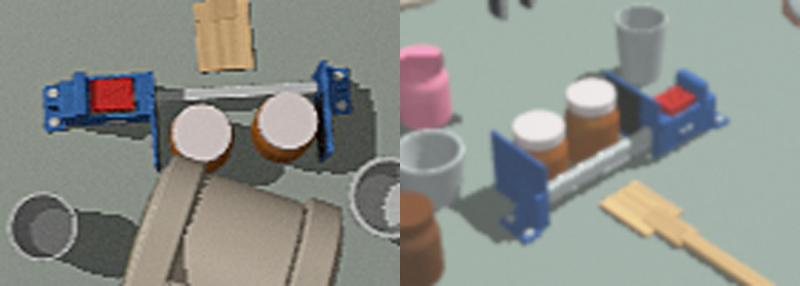

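Run:
```python
from h import *
for n in ('top','scene'):
    c=cams.read_camera(n); hsv=cv2.cvtColor(c['pixels'],cv2.COLOR_RGB2HSV)
    m=((hsv[...,1]<35)&(hsv[...,2]>165)).astype(np.uint8)
    k,l,s,ce=cv2.connectedComponentsWithStats(m)
    for i in range(1,k):
        if s[i,4]>80 and 270<ce[i][0]<390 and 160<ce[i][1]<230:
            w=at_z(c,ce[i],.09); d=w[:2]-[.5537,-.0303]; a=.0468
            print(n,s[i],np.round(ce[i],1),np.round(w,4),'rack',np.round([np.cos(a)*d[0]+np.sin(a)*d[1],-np.sin(a)*d[0]+np.cos(a)*d[1]],4))
```

```text
top [335 189  46  23 464] [365.9 198.3] [ 0.5662 -0.124   0.09  ] rack [ 0.0081 -0.0941]
top [331 197  20  19 305] [340.3 205.9] [ 0.5455 -0.0507  0.09  ] rack [-0.0091 -0.02  ]
scene [292 209  29  18 106] [305.3 217.2] [ 0.6486 -0.1397  0.09  ] rack [ 0.0897 -0.1138]
```

Jar_b measures rack x ≈ -9 mm, about 8–10 mm short. The stall was probably the finger knuckles on the jaw plate, so I'll push again with the tips higher and the fingers narrower.

Request:
jog_arm:
  increments:
    - [[0,0.01,0.08,0,0,0,195],[0,0,0.1,0,0,0,195],[0,0,0.1,0,0,0,195],[0,0,0.044,0,0,0,195],[-0.08,0,0,0,0,0,195],[-0.08,0,0,0,0,0,195],[-0.08,0,0,0,0,0,195],[-0.06,0,0,0,0,0,195],[-0.04,0,0,0,0,0,195],[-0.02,0,0,0,0,0,195],[0,0,0,0,0,0,195]]

```text
clock: 19.55
tcp_pos: [0.4937, -0.0506, 0.0553]
orientation: [-0.0, -0.018, 1.0, 0.0]
wrist_force: [-0.4, 0.8, 0.3]
finger_gap: 0.0203
grip_force: 0.0
```

Request:
jog_arm:
  increments:
    - [[-0.012,0,0,0,0,0,195],[-0.012,0,0,0,0,0,195],[-0.012,0,0,0,0,0,195],[0,0,0,0,0,0,195]]

```text
clock: 19.95
tcp_pos: [0.5032, -0.0505, 0.056]
orientation: [0.0, -0.018, 1.0, -0.0]
wrist_force: [0.3, -0.9, 0.4]
finger_gap: 0.0204
grip_force: 0.0
```

Request:
jog_arm:
  increments:
    - [[-0.012,0,0,0,0,0,195],[-0.012,0,0,0,0,0,195],[0,0,0,0,0,0,195]]

```text
clock: 20.25
tcp_pos: [0.5086, -0.0503, 0.0558]
orientation: [-0.0, -0.018, 1.0, -0.0]
wrist_force: [-3.5, 0.2, 2.6]
finger_gap: 0.0198
grip_force: 1.7
```

Request:
jog_arm:
  increments:
    - [[-0.01,0,0,0,0,0,195],[0,0,0,0,0,0,195]]

```text
clock: 20.45
tcp_pos: [0.5114, -0.0502, 0.0558]
orientation: [0.0, -0.018, 1.0, -0.0]
wrist_force: [-3.2, -0.3, 3.2]
finger_gap: 0.0202
grip_force: 1.7
```

Request:
jog_arm:
  increments:
    - [[-0.01,0,0,0,0,0,195],[0,0,0,0,0,0,195]]

```text
clock: 20.65
tcp_pos: [0.5141, -0.05, 0.0558]
orientation: [0.0, -0.018, 1.0, -0.0]
wrist_force: [-2.6, -1.3, 1.3]
finger_gap: 0.02
grip_force: 1.6
```

Request:
jog_arm:
  increments:
    - [[-0.008,0,0,0,0,0,195],[0,0,0,0,0,0,195]]

```text
clock: 20.85
tcp_pos: [0.515, -0.0499, 0.0556]
orientation: [-0.001, -0.018, 1.0, -0.0]
wrist_force: [-5.6, -1.1, 4.6]
finger_gap: 0.0199
grip_force: 3.0
```

Run:
```python
from h import *
c=shot('scene'); print(proj(c,(.556,-.0495,.09)))
cv2.imwrite('pics/c10.png',cv2.resize(c['pixels'][160:250,250:370,::-1],(800,600),interpolation=2))
```

```text
[308.56684805 193.34347844]
```

View pics/c10.png

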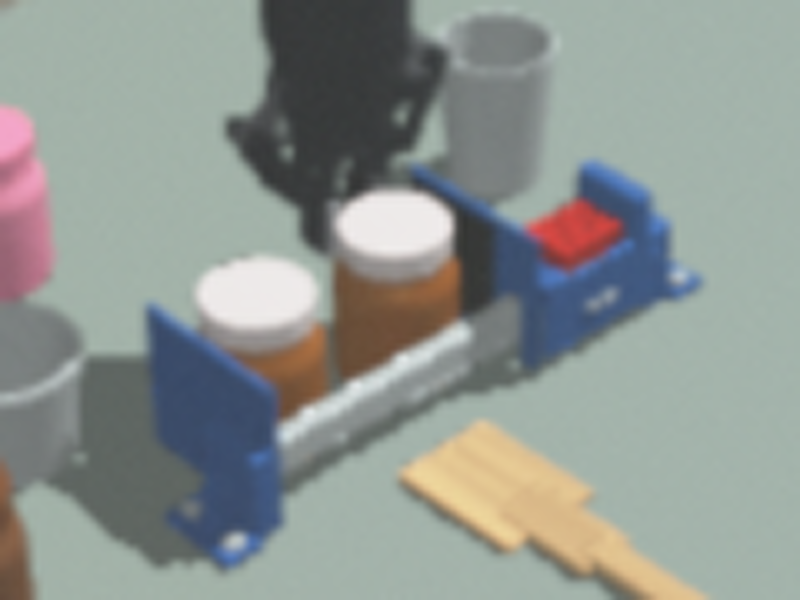

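The cap centre at px (309.2,193.3) matches the against-bar prediction (308.6,193.3), the jar is upright, and force is rising. That's the bar, so retract and check.

Request:
jog_arm:
  increments:
    - [[0.02,0,0,0,0,0,195],[0.03,0,0,0,0,0,195],[0.08,0,0,0,0,0,195],[0.1,0,0,0,0,0,195],[0.1,0,0,0,0,0,195],[0.1,0,0,0,0,0,195],[0,0,-0.1,0,0,0,195],[0,0,-0.1,0,0,0,195],[0,0,-0.1,0,0,0,195],[0,0,0,0,0,0,195],[0,0,0,0,0,0,195]]

```text
clock: 22.0
tcp_pos: [0.4089, -0.0538, 0.1312]
orientation: [0.001, -0.018, 1.0, -0.0]
wrist_force: [0.3, 0.4, 0.2]
finger_gap: 0.02
grip_force: 0.0
```

Run:
```python
from h import *
c=cams.read_camera('top'); hsv=cv2.cvtColor(c['pixels'],cv2.COLOR_RGB2HSV)
m=cv2.morphologyEx(((hsv[...,1]<35)&(hsv[...,2]>165)).astype(np.uint8),cv2.MORPH_OPEN,np.ones((9,9)))
k,l,s,ce=cv2.connectedComponentsWithStats(m)
for i in range(1,k):
    if 270<ce[i][0]<390 and 160<ce[i][1]<230:
        d=at_z(c,ce[i],.09)[:2]-[.5537,-.0303]; a=.0468
        print(s[i],'rack',np.round([np.cos(a)*d[0]+np.sin(a)*d[1],-np.sin(a)*d[0]+np.cos(a)*d[1]],4))
n=((hsv[...,0]<6)|(hsv[...,0]>174))&(hsv[...,1]>150)&(hsv[...,2]>90)
k,l,s,ce=cv2.connectedComponentsWithStats(n.astype(np.uint8)); print(ce[1+np.argmax(s[1:,4])], env.get_state()['wrist_force'])
```

```text
[331 191  18  21 319] rack [ 0.0034 -0.0184]
[362 193  18  18 289] rack [-0.0024 -0.1063]
[308.77070064 192.62420382] [ 0.26167974  0.68328269 -0.48723755]
```

```bash
python3 -c "
from workcell import ticket; print(ticket.hand_in())"
```

```text
the job is handed in; nothing more can be done
None
```

I handed the job in at about 22 s of the 54 s: the sliding jaw is home against the end foot with its button released, and both amber jars stand upright between the jaws with jar_b against the bar. The first push stopped about 10 mm short and needed a second one, and the hand-in returned no verdict.

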